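# Load the dish tray into the bench incubator

## Task

Load the tray with its two Petri dishes into the small bench incubator: set it down on the steel loading shelf with its pull tab towards you, let go, push it along the slot until it clicks fully home, and swing the door shut. Keep both dishes in their nests and leave the other things on the table where they are.

Things in the scene. Friction and masses are not known exactly. Their poses are not given: they have to be found in the camera images.
- incubator: White bench incubator, fixed. Origin on the table under the middle of the slot's front face; x points into the slot, y to its left, z up (mm below in this frame). Housing x 0 to 200, y +66 to -125, 112 tall; control column y -60 to -125, 109 tall, comes forward to x -22, its knob to -32. The front is solid above the slot opening (z 78 to 112).
- slot_mouth (a point): Middle of the slot's mouth at floor level (incubator frame 0, 0, 18 mm; same axes). Opening 110 wide, 60 high. The side walls flare in from 110 apart at x 0 to 94 at x 26 and on to the rear stop at x 189; the tray is 90 wide. From x 33 on, strips 11 mm above the floor overlap the tray's side flanges.
- shelf_edge (a point): Middle of the front edge of the flat steel loading shelf (incubator frame -118, 0, 18 mm). The shelf is 110 mm wide, level with the slot's floor, and runs from here to the slot.
- detent (a point): Floor point midway between two sprung brass rollers in the slot's side walls (incubator frame 43, 0, 18 mm). They rub on the tray's flanges (pushing takes up to about 10 N) and drop into its side notches when it is home.
- door (a joint): Angle of the side-hung door, rad: 0 shut, grows as it swings towards the robot and to the left (clockwise from above), to 2.4; 1.57 is straight out from the front. It stays where it is left (friction about 0.04 N m, no latch) and shuts only when the tray is home.
- door_hinge (a point): On the door's vertical hinge axis (incubator frame -14, +62, 54 mm), in the middle of its thickness. The door is a grey frame with a clear window: 120 mm from hinge to free edge, 12 thick, 21 to 87 mm above the table; the window (14 to 102 mm from the hinge) is 4 thick, set 4 mm deep. Shut, the door fills x -20 to -8, y +62 to -58.
- door_edge (a point): Middle of the door's free edge, 120 mm from the hinge, 54 mm above the table. A black upright pull, 9 wide, 40 high, stands 17 mm proud of the outer face 112 mm from the hinge.
- tray: Loose dark grey metal tray, 190 long (x) x 90 wide (y), about 0.31 kg with its dishes. Origin in the middle of its underside, x towards the leading end that goes into the slot first (x = +95, corners rounded), z up. Floor 3 mm thick, side flanges 6 mm high with a roller notch each at x = -50. Home in the slot its origin is 93 mm inside the mouth and its tail end 2 mm in front of the slot's face.
- tray_grip (a point): Middle of the blue grip bar over the middle of the tray, 42 mm above its underside: 46 mm long along tray x, 14 mm wide in y, 34 to 50 mm above the underside, on a 6 mm web. Gap between the dishes below it 38 mm at the middle line. With the bar held the tray can go in only about half way: the hand then meets the incubator's front.
- tray_tab (a point): Middle of the outer face of the upright pull tab on the tray's tail end (tray x -95, z 20 mm). The tab is 60 wide, 4 thick and stands up to 36 mm above the tray's underside. Pushing here drives the tray in.
- nest_front (a point): Floor centre of the leading dish nest (tray x +53, z 3 mm), a ring 73 mm inside and 7 mm high.
- nest_rear (a point): Floor centre of the tail dish nest (tray x -53, z 3 mm).
- dish_front: Loose covered Petri dish, 69 mm across, 16 mm high, standing in the leading nest; origin in the middle of its underside.
- dish_rear: The same in the nest at the tail.
- timer: Bystander: white round bench timer with black dial, 68 mm across, 40 mm high.
- reagent: Bystander: white plastic bottle, 67 mm across, 126 mm tall.
- dropper: Bystander: dropper bottle with red cap, 25 mm across, 64 mm tall.
- slides: Bystander: cardboard box of microscope slides, 35 x 83 x 60 mm.

How it is judged:
On the way, in this order (a step that is already met when the one before it is completed fails the run):
1. the tray stands level on the loading shelf, let go, in line with the slot, its tail still outside (z of tray in the frame of slot_mouth between -0.004 and 0.004 m and y of tray in the frame of slot_mouth between -0.03 and 0.03 m and angle between tray's own z axis and vertical below 0.06 rad and x of tray in the frame of slot_mouth above -0.125 m and x of tray_tab in the frame of slot_mouth below -0.03 m and contact force between the fingers and tray below 0.2 N), for 0.2 s.
2. the tray is home in the slot, tab outwards, while the door is still open (x of tray_tab in the frame of slot_mouth between -0.006 and 0.004 m and value of joint door above 0.5 rad), for 0.2 s.
At the end, for the whole second after the job is handed in: The tray lies in the slot with its tab outwards, within 4 mm of home (tab face no more than 6 mm in front of the slot's face), within 5 mm of the slot's middle, flat and at rest; the door is shut to within 0.06 rad; both dishes stand in their nests (within 6 mm of the nest's centre) (x of tray_tab in the frame of slot_mouth between -0.006 and 0.004 m and y of tray in the frame of slot_mouth between -0.005 and 0.005 m and z of tray in the frame of slot_mouth below 0.004 m and angle between tray's own z axis and vertical below 0.05 rad and value of joint door below 0.06 rad and linear speed of tray below 0.01 m/s and distance between dish_front and nest_front below 0.006 m and distance between dish_rear and nest_rear below 0.006 m); the robot touches nothing.
It fails at once if a dish leaves its nest (more than 12 mm off) (distance between dish_front and nest_front above 0.012 m or distance between dish_rear and nest_rear above 0.012 m).
It fails at once if a bystander is shifted by more than 20 mm (distance of any of timer, reagent, dropper, slides from where it was at the start of the episode above 0.02 m).
It also fails if it takes over 72 s, if anything falls off the work surface, if the arm or the gripper's body presses on something with over 40 N, if the wrist force passes 120 N, or if a joint passes its speed limit or range.

## Robot

A 7-joint arm with a two-finger parallel gripper is mounted at the origin on a cart in front of the work surface, level with it; the furniture and walls round the work are solid. World frame = base frame: x ahead of the robot, y to its left, z up, the work surface at z = 0. Lengths are in m, angles in rad, forces in N, time in s.
With the tool pointing down it reaches from about 0.425 to 0.875 m from the base axis. Payload 4.7 kg.
Tool frame: the origin (TCP) lies midway between the tips of the shut fingers; the grasp point (between the pads) lies 19 mm behind it; z points along the fingers, y is the line along which they close (so a half turn about z gives the same grasp; the last joint's range is limited). The gripper opens to 87 mm and grips with 3 to 60 N. Pads are 19 mm wide; open, the fingers measure 117 mm over their backs; the gripper's body (75 mm by 190 mm) begins 51 mm behind the grasp point.
Start: joints at [1.165, 0.321, -0.07, 1.45, 0.023, 1.371, -0.057], TCP at [0.265, -0.594, 0.223] pointing down, gripper open.
Joint ranges: [-2.86, 2.86], [-0.3, 2.09], [-1.38, 1.24], [0.06, 2.45], [-1.56, 4.7], [0.09, 2.05], [-2.69, 2.69]. Speed limits (rad/s): [2.57, 2.57, 3.14, 3.14, 3.14, 3.14, 3.14].

## Interface

Orientations are given as a rotation vector (axis times angle).
In Python, from bench import ctrl gives the robot as it stands.
- The arm moves only by the shell command python3 inch.py 'ROWS' [FORCE]. ROWS is a JSON list of rows, 1 to 20 of them, each written [[dx, dy, dz], turn, opening]: dx, dy, dz in m, then a turn about the tool's z in rad, then the opening from 0.0 (shut) to 1.0 (fully open); each row is the pose to reach, as a shift and turn from the pose commanded when the command began, along the tool's axes at that moment; what a row does not reach only later rows make up. A row lasts 1/10 s, in which the tool goes at most 0.05 m and 0.15 rad, less where a joint would pass 70% of its speed; a pose out of reach is approached as far as the arm can. The fingers move at their own pace and stop on an object; FORCE is the grip in N (left out, the last holds). Time passes only in rows, so rows that do not move let the fingers close. It prints the time, the measured TCP pose, the force, the opening and the grip force at its end. Input that does not fit is refused with a message, and nothing moves.
- ctrl.get_state(): the state, without advancing time (a new reading comes with each control period).
- ctrl.get_image(name): name is "scene" or "top" or "wrist"; returns the picture (400x640x3 uint8, red, green, blue); there is no depth.
- ctrl.camera_model(name): a dict with "vertical_fov" (degrees; the focal length in pixels is half the picture's height over the tangent of half this angle, whatever the lens; pixels are square), "cx", "cy" (the principal point, pixels), "rvec" (rotation vector, rad) and "tvec" (3), from world to camera coordinates, as OpenCV has them; the wrist camera has in their place "hand_eye" (4x4, takes a point from camera to tool coordinates, whose origin is the TCP and whose axes are the flange's). Camera axes: x right, y down, z forward; pixel columns grow to the right and rows downward; lengths in m; the calibration is good to about 2 mm. A picture is of the moment at which its call begins: read the wrist's pose just before it. camera_model takes no time and is no camera call.
- ctrl.close_job(): hands the job in; it is judged then, once.
The state is a dict: "time": time; "joint_positions": joint angles; "qd": joint speeds; "joint_torque": joint torques, N m; "position": TCP position; "tool_rot": TCP orientation; "ft_force": force on the tool from outside, world axes, zero at the start; "torque": the same for the moment, N m; "grip_width": opening from 0.0 (shut) to 1.0 (fully open); "grip_force": force on a finger pad.
Only numpy, scipy, OpenCV 4.12 (cv2) and the standard library are available. Lean on these libraries where they do the work, as an engineer would, in place of code of your own. Each camera call takes 0.05 s, during which the arm holds its last target. There are 200 camera calls.

## Working session

There is one attempt and no reset: what is moved stays moved. The work goes in short steps, Python scripts to look and compute and a shell command to move; the robot and the scene stay as the last step left them, time stands still between calls to the robot, and variables do not carry over. Pictures are saved under pics/ and viewed, at most 10 in all, crops included, and the job is handed in when it is done.

```bash
ls; mkdir -p pics
python3 - <<'E'
from bench import ctrl
import cv2,numpy as np
ims=[]
for n in ["scene","top"]:
    m=ctrl.camera_model(n); print(n,m)
    im=ctrl.get_image(n); np.save(f"pics/{n}0.npy",im); cv2.imwrite(f"pics/{n}0.png",im[:,:,::-1])
print(ctrl.camera_model("wrist")); s=ctrl.get_state(); print(s)
E
```

```text
bench.py
inch.py
pics
scene {'vertical_fov': 53.33343292478496, 'cx': 315.90459681773297, 'cy': 197.41661159916868, 'rvec': array([ 1.9796071 , -0.90053694,  0.46963782]), 'tvec': array([-0.40486498,  0.26866195,  0.6990738 ])}
top {'vertical_fov': 57.49344915422157, 'cx': 319.2828340962159, 'cy': 196.6077594203302, 'rvec': array([ 2.09927426, -2.15375843,  0.18073972]), 'tvec': array([0.00251839, 0.5992304 , 1.08474826])}
{'vertical_fov': 61.78037623604313, 'cx': 319.12035077860287, 'cy': 200.64573186951603, 'hand_eye': array([[ 1.92545407e-04, -9.65942239e-01, -2.58757714e-01,
         7.14144152e-02],
       [ 9.99999939e-01,  2.61018685e-04, -2.30267832e-04,
        -1.28140920e-03],
       [ 2.89966023e-04, -2.58757654e-01,  9.65942230e-01,
        -1.61467064e-01],
       [ 0.00000000e+00,  0.00000000e+00,  0.00000000e+00,
         1.00000000e+00]])}
{'time': 0.1, 'joint_positions': array([ 1.16508827,  0.32174318, -0.07005376,  1.45155424,  0.02261724,
        1.37079836, -0.05690331]), 'qd': array([ 0.00062054, -0.00127234, -0.00120145, -0.00196682, -0.00192134,
        0.00166525, -0.00165899]), 'joint_torque': array([-2.68201338e-04, -4.92573810e+01, -4.05848930e-01, -3.13400745e+01,
       -6.41381764e-02,  3.94883752e-02,  5.73390457e-05]), 'position': array([ 0.26466074, -0.59313651,  0.22157372]), 'tool_rot': array([-3.07102380e+00, -6.54255210e-01,  7.44706779e-04]), 'ft_force': array([-0.05916616, -0.40002554,  0.07422925]), 'torque': array([-0.00147779, -0.01959804,  0.02442777]), 'grip_force': 0.0, 'grip_width': 0.9986205114333498}
```
View pics/scene0.png

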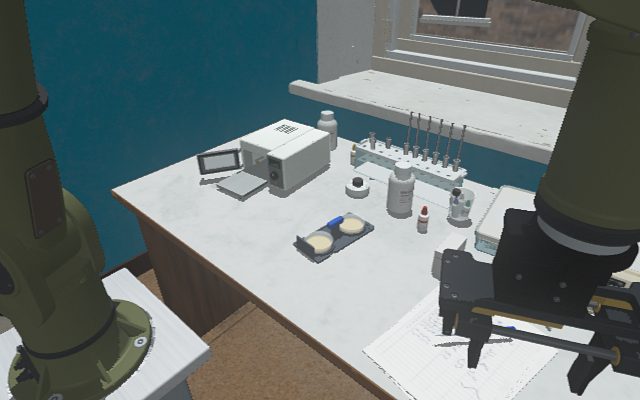

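View pics/top0.png

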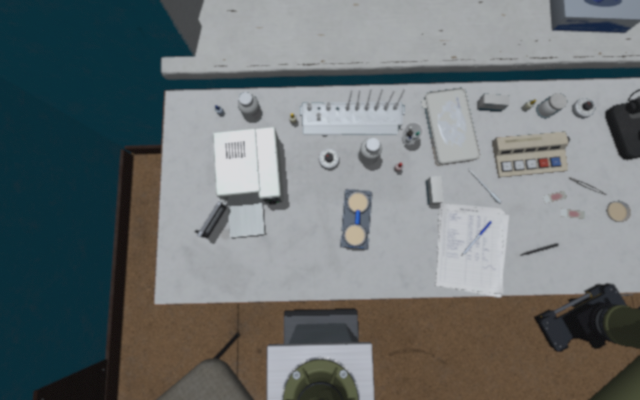

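The scene view shows the incubator at (285,155), with its door open at (220,160), its shelf at (243,185), and the tray at (335,235) with its tab at the near-left end. In the top view the tray is at (356,220) with its tab end down, the shelf at (247,220), the door at (212,220), the timer at (329,158) and the reagent bottle at (371,149).

Create h.py:
```python
import numpy as np, cv2
from scipy.spatial.transform import Rotation as R
from bench import ctrl
def cam(name, st=None):
    m=ctrl.camera_model(name); f=200/np.tan(np.radians(m["vertical_fov"])/2)
    K=(f,m["cx"],m["cy"])
    if name=="wrist":
        st=st or ctrl.get_state()
        T=np.eye(4); T[:3,:3]=R.from_rotvec(st["tool_rot"]).as_matrix(); T[:3,3]=st["position"]
        T=T@m["hand_eye"]; return K,T[:3,:3],T[:3,3]
    Rw=R.from_rotvec(m["rvec"]).as_matrix()
    return K,Rw.T,-Rw.T@m["tvec"]
def ray(c,uv):
    (f,cx,cy),A,o=c; uv=np.atleast_2d(uv).astype(float)
    d=np.c_[(uv[:,0]-cx)/f,(uv[:,1]-cy)/f,np.ones(len(uv))]@A.T
    return o,d/np.linalg.norm(d,axis=1)[:,None]
def plane(c,uv,z):
    o,d=ray(c,uv); return o+d*((z-o[2])/d[:,2])[:,None]
def tri(c1,p1,c2,p2):
    M=np.zeros((3,3));b=np.zeros(3);L=[]
    for c,p in((c1,p1),(c2,p2)):
        o,d=ray(c,p);d=d[0];P=np.eye(3)-np.outer(d,d);M+=P;b+=P@o;L.append((P,o))
    x=np.linalg.solve(M,b); return x,[np.linalg.norm(P@(x-o)) for P,o in L]
def proj(c,X):
    (f,cx,cy),A,o=c; q=(np.atleast_2d(X)-o)@A; return np.c_[f*q[:,0]/q[:,2]+cx,f*q[:,1]/q[:,2]+cy]
def blobs(mask,amin=20):
    n,l,s,ce=cv2.connectedComponentsWithStats(mask.astype(np.uint8))
    return [(ce[i].round(1),s[i].tolist()) for i in range(1,n) if s[i,4]>=amin]
def hsv(im): return cv2.cvtColor(im,cv2.COLOR_RGB2HSV)
```

```bash
python3 - <<'E'
from h import *
t=np.load("pics/top0.npy");s=np.load("pics/scene0.npy");ct=cam("top");cs=cam("scene")
for n,im,roi in(("top",t,(330,180,385,260)),("scene",s,(285,205,385,270))):
    h=hsv(im);x0,y0,x1,y1=roi;m=np.zeros(h.shape[:2],bool);m[y0:y1,x0:x1]=1
    b=(h[...,0]>105)&(h[...,0]<125)&(h[...,1]>150)&(h[...,2]>60)&m
    d=(h[...,0]>8)&(h[...,0]<28)&(h[...,1]>50)&(h[...,2]>120)&m
    print(n,"blue",blobs(b,8),"dish",blobs(d,30))
    if n=="top":
        k=(h[...,2]<100)&m; print(cv2.minAreaRect(np.argwhere(k|b|d)[:,::-1].astype(np.float32)))
print(plane(ct,[[231,206],[263,204],[265,235],[231,237],[356,220]],.018))
print(plane(ct,[[214,133],[277,128],[281,196],[217,197]],.112))
E
python3 - <<'E'
import cv2,numpy as np
t=cv2.imread("pics/top0.png")[110:260,180:400];s=cv2.imread("pics/scene0.png")[110:270,190:390]
cv2.imwrite("pics/c1.png",np.vstack([cv2.resize(t,(600,300)),cv2.resize(s,(600,300))])) if 0 else cv2.imwrite("pics/c1.png",cv2.resize(t,(792,540),interpolation=cv2.INTER_CUBIC))
E
```

```text
top blue [(array([357.4, 217.3]), [355, 211, 5, 13, 51])] dish []
((358.46966552734375, 221.78048706054688), (19.37360191345215, 55.514373779296875), 6.170175075531006)
scene blue [(array([335. , 220.2]), [328, 216, 15, 9, 46])] dish []
[[ 0.58214623  0.27125476  0.018     ]
 [ 0.58595001  0.16848572  0.018     ]
 [ 0.48655733  0.16194516  0.018     ]
 [ 0.48299309  0.26952007  0.018     ]
 [ 0.52672288 -0.12746124  0.018     ]]
[[0.79449762 0.30377785 0.112     ]
 [0.80515314 0.11097708 0.112     ]
 [0.59338933 0.10010734 0.112     ]
 [0.59538534 0.28977012 0.112     ]]
```

View pics/c1.png

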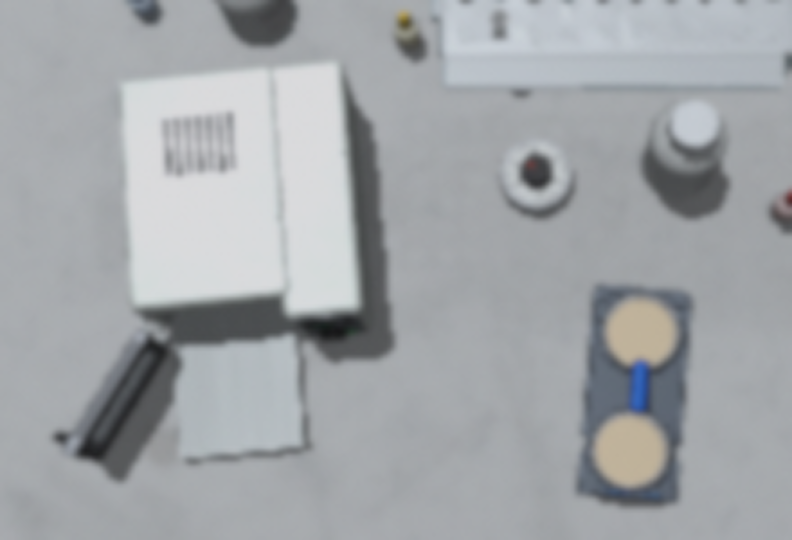

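The zoomed top view shows the door open to the lower-left of the housing, with the pull at about image (203,231), and the shelf below the housing. The tray has cream dishes and a blue bar, and is yawed slightly towards −y.

```bash
cat >> h.py <<'E'
def rel(target,yaw,st=None):
    """tool-frame shift and turn to put the TCP at target with tool x at world yaw, tool down"""
    st=st or ctrl.get_state(); A=R.from_rotvec(st["tool_rot"]).as_matrix()
    y0=np.arctan2(A[1,0],A[0,0]); d=A.T@(np.array(target)-st["position"])
    return d.round(4), round(float((y0-yaw+np.pi)%(2*np.pi)-np.pi),4)
def snap(n,f):
    st=ctrl.get_state(); c=cam(n,st); im=ctrl.get_image(n)
    cv2.imwrite(f"pics/{f}.png",im[:,:,::-1]); return c,im
def tilt():
    A=R.from_rotvec(ctrl.get_state()["tool_rot"]).as_matrix(); return A[:,2]
E
python3 - <<'E'
from h import *
print("bar",tri(cam("top"),[357.4,217.3],cam("scene"),[335,220.2]))
print(rel([.525,-.13,.2],-.10), tilt())
E
```

```text
bar (array([ 0.53181533, -0.12939442,  0.0486513 ]), [np.float64(0.00023876291019302192), np.float64(0.0002387629101930866)])
(array([ 0.4265, -0.3168,  0.0221]), 0.5198) [-8.07809591e-04  1.51529557e-03 -9.99998526e-01]
```

```bash
python3 inch.py '[[[0.04,-0.03,0],0.05,1],[[0.08,-0.06,0.0],0.1,1],[[0.12,-0.09,0.01],0.15,1],[[0.16,-0.12,0.01],0.2,1],[[0.20,-0.15,0.01],0.25,1],[[0.24,-0.18,0.01],0.3,1],[[0.28,-0.21,0.02],0.35,1],[[0.32,-0.24,0.02],0.4,1],[[0.36,-0.27,0.02],0.45,1],[[0.4,-0.3,0.022],0.5,1],[[0.4265,-0.317,0.022],0.52,1],[[0.4265,-0.317,0.022],0.52,1],[[0.4265,-0.317,0.022],0.52,1],[[0.4265,-0.317,0.022],0.52,1],[[0.4265,-0.317,0.022],0.52,1]]'
python3 - <<'E'
from h import *
c,im=snap("wrist","w1"); np.save("pics/w1.npy",im); print(ctrl.get_state()["position"])
h=hsv(im)
b=(h[...,0]>105)&(h[...,0]<125)&(h[...,1]>150)&(h[...,2]>60)
d=(h[...,0]>8)&(h[...,0]<28)&(h[...,1]>40)&(h[...,2]>150)
for B in blobs(b,50)+blobs(d,500): print(B)
E
```

```text
time: 1.6
position: [0.5244, -0.1321, 0.2004]
tool_rot: [3.137, -0.162, -0.001]
ft_force: [0.9, 0.4, 0.3]
grip_width: 0.996
grip_force: 0.0
[ 0.52453344 -0.1319192   0.20044048]
(array([314.5, 176.3]), [307, 154, 16, 46, 622])
(array([317.6, 258.4]), [290, 256, 48, 5, 118])
(array([316.3, 119.6]), [288, 91, 58, 59, 2662])
(array([313.4, 219.4]), [287, 195, 53, 49, 1981])
```

View pics/w1.png

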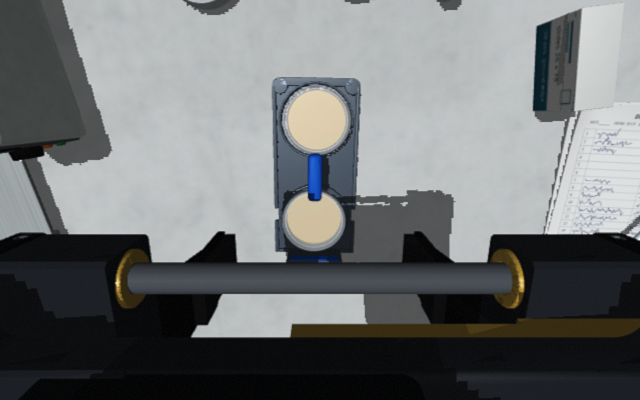

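The wrist view shows dishes at (318,120) and (314,219), the bar at (315,176) and the blue tab near (315,258) on the robot side. I'll move closer to take a second view for heights.

```bash
python3 inch.py '[[[-0.04,0,0.02],0,1],[[-0.06,0.0,0.04],0,1],[[-0.06,0,0.04],0,1],[[-0.06,0,0.04],0,1],[[-0.06,0,0.04],0,1]]' >/dev/null
cat >> h.py <<'E'
def tray_feats(im):
    h=hsv(im)
    b=(h[...,0]>105)&(h[...,0]<125)&(h[...,1]>150)&(h[...,2]>60)
    d=(h[...,0]>8)&(h[...,0]<28)&(h[...,1]>40)&(h[...,2]>150)
    d=cv2.morphologyEx(d.astype(np.uint8),cv2.MORPH_OPEN,np.ones((5,5)))
    out={}
    out["blue"]=[(np.array([x+(w-1)/2,y+(hh-1)/2]),ce,[x,y,w,hh]) for ce,(x,y,w,hh,a) in blobs(b,50)]
    cs,_=cv2.findContours(d,cv2.RETR_EXTERNAL,cv2.CHAIN_APPROX_NONE)
    out["dish"]=sorted([cv2.minEnclosingCircle(cc) for cc in cs if cv2.contourArea(cc)>800],key=lambda q:q[0][1])
    return out
E
python3 - <<'E'
from h import *
c2,im2=snap("wrist","w2"); np.save("pics/w2.npy",im2); s2=ctrl.get_state()
s1=dict(s2); s1["position"]=np.array([0.52453344,-0.1319192,0.20044048]); s1["tool_rot"]=np.array([3.137,-.162,-.001])
c1=cam("wrist",s1); im1=np.load("pics/w1.npy")
f1,f2=tray_feats(im1),tray_feats(im2); print(s2["position"],s2["tool_rot"]);print(f1);print(f2)
E
```

```text
[ 0.46692525 -0.12472845  0.1616913 ] [ 3.13722156 -0.15774726  0.00391623]
{'blue': [(array([314.5, 176.5]), array([314.5, 176.3]), [307, 154, 16, 46]), (array([313.5, 258. ]), array([317.6, 258.4]), [290, 256, 48, 5])], 'dish': [((316.25, 119.5), 29.407793045043945), ((313.5, 218.5), 26.315494537353516)]}
{'blue': [(array([315.5, 116. ]), array([315.4, 115.9]), [307, 88, 18, 57]), (array([313.5, 218.5]), array([314.6, 218.7]), [286, 217, 56, 4])], 'dish': [((317.6474609375, 52.22343444824219), 36.32015609741211), ((313.9635314941406, 172.9808349609375), 30.845813751220703)]}
```

View pics/w2.png

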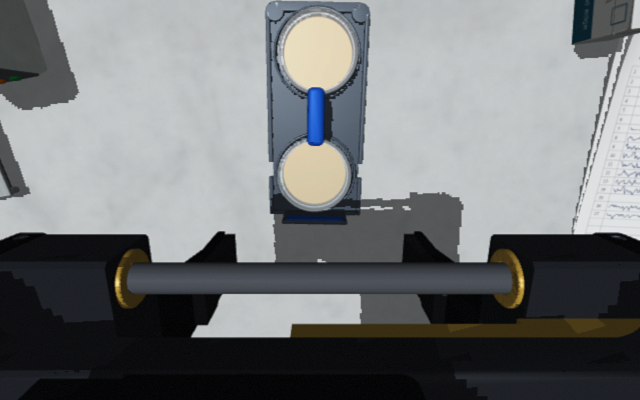

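The closer view shows the bar at (316,116), the dishes at (318,52) and (314,173), and the tab's blue top edge at (314,218).

Run:
```python
from h import *
s2=ctrl.get_state(); c2=cam("wrist",s2)
s1=dict(s2); s1["position"]=np.array([0.52453344,-0.1319192,0.20044048]); s1["tool_rot"]=np.array([3.137,-.162,-.001])
c1=cam("wrist",s1)
P={}
for n,a,b in(("bar",(314.5,176.5),(315.5,116)),("tab",(313.5,257.5),(313.5,218)),("dF",(316.25,119.5),(317.65,52.2)),("dR",(313.5,218.5),(313.96,173))):
    x,e=tri(c1,a,c2,b); print(n,x.round(4),np.round(e,4))
z={"bar":.050,"tab":.036,"dF":.017,"dR":.017}
for n,b in(("bar",(315.5,116)),("tab",(313.5,218)),("dF",(317.65,52.2)),("dR",(313.96,173))):
    P[n]=plane(c2,b,z[n])[0]; print(n,P[n].round(4))
d=P["dF"]-P["dR"]; print("len",np.linalg.norm(d),"yaw",np.arctan2(d[1],d[0]), np.arctan2(*(P["bar"]-P["tab"])[[1,0]]))
# edges of the tray's sides at z~.006 in w2 : dark vs light per row
im=cv2.cvtColor(np.load("pics/w2.npy"),cv2.COLOR_RGB2GRAY).astype(float)
L=[];Rr=[]
for v in range(20,155,5):
    g=np.abs(np.diff(cv2.GaussianBlur(im[v:v+1],(5,1),0)[0])); L.append((255+np.argmax(g[255:285]),v)); Rr.append((350+np.argmax(g[350:378]),v))
for E_ in(L,Rr):
    p=plane(c2,np.array(E_)+[.5,0],.006); k=np.polyfit(p[:,0],p[:,1],1); r=p[:,1]-np.polyval(k,p[:,0]); g=np.abs(r)<.003; k=np.polyfit(p[g,0],p[g,1],1)
    print("edge yaw",np.arctan(k[0]),"y at bar",np.polyval(k,P["bar"][0]),g.sum(),len(g))
```

```text
bar [ 0.5341 -0.1269  0.0414] [0.0001 0.0001]
tab [ 0.4428 -0.1156  0.0275] [0.0002 0.0002]
dF [ 0.5869 -0.1339  0.0106] [0. 0.]
dR [ 0.4823 -0.1198  0.0129] [0. 0.]
bar [ 0.5342 -0.1271  0.05  ]
tab [ 0.4455 -0.1159  0.036 ]
dF [ 0.5858 -0.1339  0.017 ]
dR [ 0.483 -0.12   0.017]
len 0.10378312100148224 yaw -0.13440759562910187 -0.1249187654641746
edge yaw -0.15690488976621558 y at bar -0.08183117457735833 15 27
edge yaw -0.11671134723739175 y at bar -0.1724999043781531 27 27
```

Run:
```python
from h import *
print(rel([.5342,-.1271,.024],-.13))
```

```text
(array([ 0.0668, -0.0044,  0.1379]), 0.0295)
```

```bash
python3 inch.py '[[[0.034,-0.002,0.02],0.015,1],[[0.067,-0.0044,0.05],0.03,1],[[0.067,-0.0044,0.08],0.03,1],[[0.067,-0.0044,0.11],0.03,1],[[0.067,-0.0044,0.13],0.03,1],[[0.067,-0.0044,0.138],0.03,1],[[0.067,-0.0044,0.138],0.03,1],[[0.067,-0.0044,0.138],0.03,1]]'
python3 - <<'E'
from h import *
print(rel([.5342,-.1271,.024],-.13))
c,im=snap("wrist","w3")
E
```

```text
time: 3.0
position: [0.5339, -0.1268, 0.0238]
tool_rot: [3.135, -0.204, 0.003]
ft_force: [0.3, -0.5, 0.3]
grip_width: 1.005
grip_force: 0.0
(array([ 0.0003,  0.0002, -0.0002]), -0.0002)
```

View pics/w3.png

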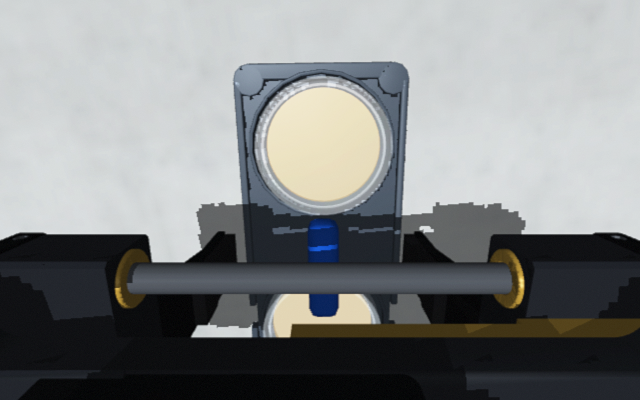

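The bar (323,268) lies centred between the fingers and parallel to the pads. I'll close on it and lift gently.

```bash
python3 inch.py '[[[0,0,0],0,0],[[0,0,0],0,0],[[0,0,0],0,0],[[0,0,0],0,0],[[0,0,0],0,0],[[0,0,0],0,0],[[0,0,0],0,0],[[0,0,0],0,0]]' 35
python3 inch.py '[[[0,0,-0.005],0,0],[[0,0,-0.015],0,0],[[0,0,-0.03],0,0],[[0,0,-0.05],0,0],[[0,0,-0.075],0,0],[[0,0,-0.1],0,0],[[0,0,-0.12],0,0],[[0,0,-0.13],0,0],[[0,0,-0.13],0,0],[[0,0,-0.13],0,0]]'
python3 - <<'E'
from h import *
# move aside so that the shelf shows: park x .50 y .0 ; current yaw
c,im=snap("top","t2"); np.save("pics/t2.npy",im)
c,im=snap("wrist","w4"); print(tray_feats(im)); print(rel([.50,.06,.155],0.06))
E
```

```text
time: 3.85
position: [0.5325, -0.1266, 0.0225]
tool_rot: [3.135, -0.204, -0.0]
ft_force: [0.4, 0.5, 0.6]
grip_width: 0.356
grip_force: 0.0
time: 4.85
position: [0.532, -0.1265, 0.1519]
tool_rot: [-3.135, 0.204, 0.002]
ft_force: [-0.5, -1.1, -2.2]
grip_width: 0.157
grip_force: 35.0
{'blue': [(array([319., 233.]), array([319.1, 233.5]), [305, 205, 29, 57])], 'dish': [((320.3082275390625, 138.00929260253906), 52.81748580932617), ((319.5, 309.0), 21.639184951782227)]}
(array([-0.0555, -0.1807, -0.0037]), -0.1902)
```

Run:
```python
from h import *
st=ctrl.get_state(); c=cam("wrist",st); A=R.from_rotvec(st["tool_rot"]).as_matrix()
for up in (0,.005,.01,.015,.02,.025):   # bar top relative: TCP z minus tray-under z = .024+up
    X=[st["position"]+A@np.array([x,0,(.024+up)-.05]) for x in(.023,-.023)]
    D=[st["position"]+A@np.array([.053,dy,(.024+up)-.018]) for dy in (0,-.03)]
    print(up,proj(c,X)[:,1].round(1),proj(c,D).round(1).tolist())
im=cv2.imread("pics/w4.png")
cv2.imwrite("pics/w4c.png",im)
```

```text
0 [226.2 320. ] [[322.2, 147.7], [261.9, 147.7]]
0.005 [222.4 313.7] [[322.1, 146.7], [263.5, 146.7]]
0.01 [218.9 307.7] [[322.1, 145.7], [265.1, 145.7]]
0.015 [215.6 302.1] [[322.0, 144.8], [266.5, 144.8]]
0.02 [212.5 296.8] [[321.9, 143.9], [267.9, 143.9]]
0.025 [209.6 291.8] [[321.9, 143.1], [269.2, 143.1]]
```

View pics/w4c.png

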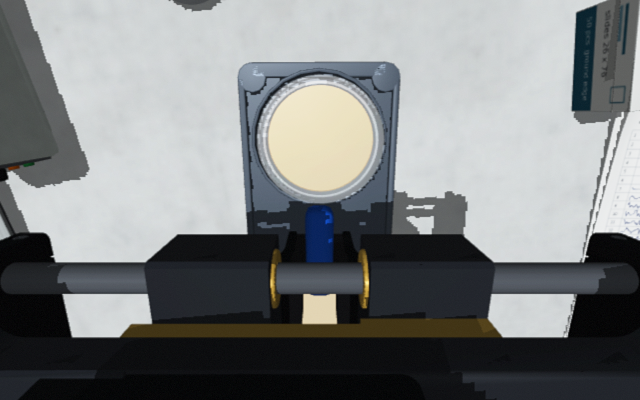

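The tray hangs level, with the front dish at (320,138) where a level tray predicts it. The pads hold only the upper part of the bar, because the fingers were still closing when the lift began. That also keeps the hand higher, so I'll keep the hold with a firmer grip and go to look at the shelf.

```bash
python3 inch.py '[[[0,-0.005,0],0,0],[[-0.003,-0.015,-0.01],-0.01,0],[[-0.01,-0.03,-0.02],-0.03,0],[[-0.015,-0.05,-0.03],-0.05,0],[[-0.02,-0.07,-0.04],-0.07,0],[[-0.026,-0.09,-0.05],-0.09,0],[[-0.032,-0.11,-0.05],-0.11,0],[[-0.04,-0.13,-0.05],-0.13,0],[[-0.045,-0.15,-0.05],-0.15,0],[[-0.05,-0.165,-0.05],-0.17,0],[[-0.053,-0.175,-0.05],-0.18,0],[[-0.055,-0.18,-0.05],-0.19,0],[[-0.055,-0.18,-0.05],-0.19,0],[[-0.055,-0.18,-0.05],-0.19,0]]' 50
python3 - <<'E'
from h import *
c,im=snap("wrist","w5"); np.save("pics/w5.npy",im); st=ctrl.get_state(); np.savez("pics/s5.npz",p=st["position"],r=st["tool_rot"]); print(st["position"],st["tool_rot"],st["ft_force"],tray_feats(im)["dish"])
E
```

```text
time: 6.35
position: [0.5016, 0.058, 0.2024]
tool_rot: [3.14, 0.092, -0.0]
ft_force: [0.4, -0.5, -3.2]
grip_width: 0.155
grip_force: 50.0
[0.5015767  0.05783486 0.20236945] [ 3.13976896e+00  9.11560422e-02 -3.97346094e-04] [ 1.04694315e-01  1.37399513e-03 -4.30809833e+00] [((320.2826232910156, 138.06521606445312), 52.75791931152344), ((319.0, 309.03448486328125), 21.23769760131836)]
```

View pics/w5.png

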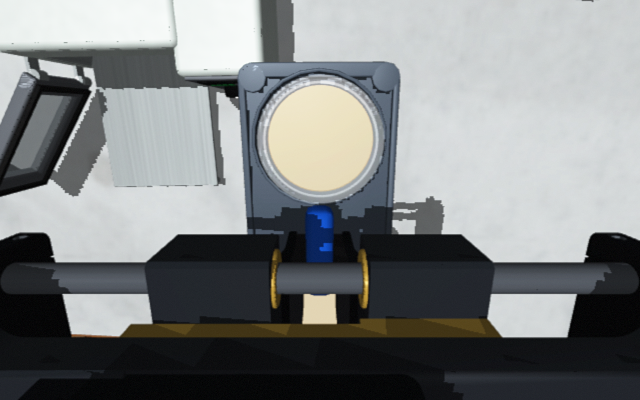

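The wrist view shows the shelf's front edge from (113,186) to (217,185), its right edge up to (212,88), its left edge up to (102,90), and the door at left. The dish pixels haven't moved, so the hold is firm.

```bash
cat > shelf.py <<'E'
from h import *
def edge(g,pts,axis,half,sign):
    """max-gradient points along a scan; pts: (fixed, centre) pairs; axis 0 = scan rows, 1 = scan columns"""
    out=[]
    for fx,ce in pts:
        lo=int(ce)-half; s=(g[lo:lo+2*half+1,int(fx)] if axis==0 else g[int(fx),lo:lo+2*half+1])
        d=np.diff(s)*sign; k=int(np.argmax(d)); out.append((fx,lo+k+.5) if axis==0 else (lo+k+.5,fx))
    return np.array(out,float)
def line(p):
    vx,vy,x,y=cv2.fitLine(p.astype(np.float32),cv2.DIST_HUBER,0,.01,.01).ravel(); return np.array([vx,vy]),np.array([x,y])
def meet(a,b):
    t=np.linalg.solve(np.c_[a[0],-b[0]],b[1]-a[1]); return a[1]+t[0]*a[0]
E
python3 - <<'E'
from shelf import *
z=np.load("pics/s5.npz"); c=cam("wrist",{"position":z["p"],"tool_rot":z["r"]})
g=cv2.GaussianBlur(cv2.cvtColor(np.load("pics/w5.npy"),cv2.COLOR_RGB2GRAY),(3,3),0).astype(float)
for nm,(u,v,ax) in {"front":(165,186,0),"right":(140,215,1),"left":(140,107,1)}.items():
    s=g[v-9:v+9,u] if ax==0 else g[u,v-9:v+9]; print(nm,s.astype(int))
E
```

```text
front [193 193 193 193 193 193 193 183 175 195 216 221 221 221 221 221 221 221]
right [197 199 201 201 199 191 157 107  87  92  96  96  97 115 161 204 219 219]
left [100 100 100 100  99  98 101 119 151 177 185 184 184 186 186 185 184 185]
```

```bash
cat >> shelf.py <<'E'
def fit(c,g,fr,ri,le):
    F=line(edge(g,fr,0,5,-1));Rg=line(edge(g,ri,1,6,-1));Lf=line(edge(g,le,1,6,1))
    return F,Rg,Lf,meet(F,Lf),meet(F,Rg)
E
python3 - <<'E'
from shelf import *
z=np.load("pics/s5.npz"); c=cam("wrist",{"position":z["p"],"tool_rot":z["r"]})
g=cv2.GaussianBlur(cv2.cvtColor(np.load("pics/w5.npy"),cv2.COLOR_RGB2GRAY),(3,3),0).astype(float)
F,Rg,Lf,fl,fr=fit(c,g,[(u,184) for u in range(122,210,4)],[(v,212+(v-90)*.05) for v in range(100,178,4)],[(v,102+(v-90)*.11) for v in range(112,178,4)])
print("corners px",fl,fr)
for zz in(.014,.018,.022):
    P=plane(c,[fl,fr,Lf[1]-40*Lf[0]*np.sign(Lf[0][1]),Rg[1]-40*Rg[0]*np.sign(Rg[0][1])],zz); w=P[0]-P[1]
    print(zz,"mid",((P[0]+P[1])/2).round(4),"width",np.linalg.norm(w).round(4),"yaw front",np.arctan2(-w[0],w[1]).round(4),"L",np.arctan2(*(P[2]-P[0])[[1,0]]).round(4),"R",np.arctan2(*(P[3]-P[1])[[1,0]]).round(4))
ct=cam("top")
for a,b in((fl,(231.9,238.3)),(fr,(266.1,233.9))):
    x,e=tri(c,a,ct,b); print("tri",x.round(4),np.round(e,4))
# housing top front-left-column step corner (wrist (174,41)) and top view (283.5/.. )
x,e=tri(c,(174.5,41),ct,(180+283/3.6,110+291/3.6)); print("roof pt",x.round(4),np.round(e,4))
E
```

```text
corners px [106.875175 184.73927 ] [216.81581 183.20164]
0.014 mid [0.4873 0.227  0.014 ] width 0.1177 yaw front 0.0725 L -0.0436 R 0.0768
0.018 mid [0.4882 0.2251 0.018 ] width 0.1164 yaw front 0.0725 L -0.0436 R 0.0768
0.022 mid [0.4892 0.2232 0.022 ] width 0.1151 yaw front 0.0725 L -0.0436 R 0.0768
tri [0.4832 0.2674 0.0343] [0.0071 0.0071]
tri [0.4916 0.1619 0.0214] [0.0043 0.0043]
roof pt [0.6127 0.1674 0.1078] [0.0011 0.0011]
```

Run:
```python
from h import *
print(rel([.4918,.220,.2],.074))
```

```text
(array([-0.0004, -0.1625,  0.0023]), -0.016)
```

```bash
python3 inch.py '[[[0,-0.005,0],0,0],[[0,-0.015,0],0,0],[[0,-0.03,0],-0.01,0],[[0,-0.05,0],-0.016,0],[[0,-0.07,0],-0.016,0],[[0,-0.09,0],-0.016,0],[[0,-0.11,0],-0.016,0],[[0,-0.13,0],-0.016,0],[[0,-0.145,0],-0.016,0],[[0,-0.155,0],-0.016,0],[[0,-0.1625,0],-0.016,0],[[0,-0.1625,0.01],-0.016,0],[[0,-0.1625,0.025],-0.016,0],[[0,-0.1625,0.04],-0.016,0],[[0,-0.1625,0.055],-0.016,0],[[0,-0.1625,0.07],-0.016,0],[[0,-0.1625,0.08],-0.016,0],[[0,-0.1625,0.08],-0.016,0],[[0,-0.1625,0.08],-0.016,0]]' 50
python3 - <<'E'
from h import *
c,im=snap("wrist","w6"); np.save("pics/w6.npy",im); st=ctrl.get_state(); np.savez("pics/s6.npz",p=st["position"],r=st["tool_rot"]); print(st["position"],st["tool_rot"],st["ft_force"],tray_feats(im)["dish"])
E
```

```text
time: 8.3
position: [0.4918, 0.2213, 0.1225]
tool_rot: [-3.139, -0.119, -0.0]
ft_force: [0.2, 0.2, -3.1]
grip_width: 0.154
grip_force: 50.0
[0.49217107 0.22151564 0.12302962] [-3.13897336e+00 -1.19131391e-01 -1.54380444e-03] [ 0.80982383  0.62709331 -2.62948639] []
```

View pics/w6.png

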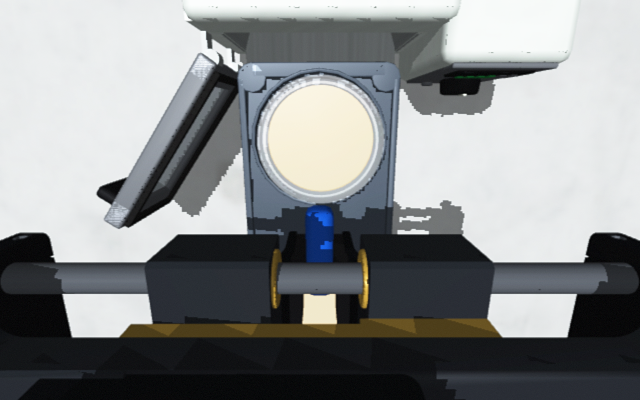

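The view shows the tray over the shelf in front of the mouth. The roof's front edge runs from (184,12) to (459,13), the column front is at right, and the door is clear at left with its free edge at (110,215).

Run:
```python
from shelf import *
z=np.load("pics/s6.npz"); st={"position":z["p"],"tool_rot":z["r"]}; c=cam("wrist",st)
im=np.load("pics/w6.npy"); g=cv2.cvtColor(im,cv2.COLOR_RGB2GRAY).astype(int)
for u in(230,320,420): print("col",u,g[0:66,u].tolist())
for v in (4,10,18,22): 
    r=g[v]; d=np.abs(np.diff(r)); print("row",v,[(int(k),int(r[k]),int(r[k+1])) for k in np.where(d>12)[0] if k<600])
P=plane(c,[(184,13),(459,14)],.112); w=P[0]-P[1]
print(P.round(4),np.linalg.norm(w),"yaw",np.arctan2(-w[0],w[1]))
A=R.from_rotvec(z["r"]).as_matrix()
ce=proj(c,[z["p"]+A@[.053,0,.044-.018],z["p"]+A@[.095,.045,.044-.006],z["p"]+A@[.095,-.045,.044-.006]]); print("pred dish/lead corners",ce)
```

```text
col 230 [253, 253, 253, 253, 253, 251, 250, 248, 245, 241, 237, 233, 227, 219, 212, 203, 191, 174, 157, 140, 122, 104, 92, 88, 91, 91, 90, 91, 90, 91, 91, 91, 78, 65, 62, 62, 63, 70, 80, 72, 65, 80, 95, 99, 97, 96, 93, 99, 165, 239, 244, 243, 243, 247, 247, 247, 247, 251, 252, 251, 251, 250, 250, 251, 253, 255]
col 320 [253, 253, 253, 253, 253, 251, 249, 247, 245, 240, 235, 232, 227, 221, 214, 206, 191, 173, 121, 130, 122, 104, 93, 90, 89, 89, 91, 89, 91, 92, 91, 92, 92, 93, 92, 94, 93, 94, 94, 94, 93, 93, 93, 94, 95, 93, 93, 95, 94, 94, 94, 93, 93, 93, 94, 94, 94, 96, 95, 94, 93, 80, 107, 150, 156, 156]
col 420 [251, 251, 251, 251, 251, 249, 247, 245, 242, 239, 236, 232, 228, 222, 216, 206, 192, 176, 158, 140, 121, 104, 92, 90, 90, 90, 92, 93, 92, 92, 89, 91, 95, 91, 95, 99, 97, 94, 92, 91, 90, 91, 92, 91, 91, 93, 91, 91, 91, 91, 90, 89, 99, 110, 113, 114, 114, 113, 114, 112, 113, 114, 112, 110, 107, 105]
row 4 []
row 10 [(183, 228, 211), (457, 203, 221), (458, 221, 243)]
row 18 [(187, 255, 231), (188, 231, 163), (189, 163, 132), (202, 143, 124), (211, 120, 136), (213, 142, 121), (2
[... 305 characters left out ...]
355, 158, 144), (356, 144, 125), (365, 124, 139), (367, 145, 125), (369, 123, 139), (370, 139, 159), (394, 155, 138), (395, 138, 112), (407, 122, 136), (408, 136, 155), (410, 143, 124), (411, 124, 137), (412, 137, 157), (432, 151, 135), (433, 135, 122), (444, 120, 134), (445, 134, 154), (447, 142, 119), (449, 128, 147), (450, 147, 166), (451, 166, 213), (452, 213, 239)]
row 22 [(186, 234, 213), (187, 213, 153), (188, 153, 102), (445, 97, 112), (446, 112, 162), (447, 162, 213), (448, 213, 230)]
[[0.6019 0.2944 0.112 ]
 [0.6112 0.1669 0.112 ]] 0.1278251241298677 yaw 0.0725996319057241
pred dish/lead corners [[321.86256911 144.4781496 ]
 [402.57195434  66.39335345]
 [241.19204839  66.3688283 ]]
```

```bash
python3 inch.py '[[[0,0.003,0.01],0,0],[[0,0.003,0.025],0,0],[[0,0.003,0.04],0,0],[[0,0.003,0.05],0,0],[[0,0.003,0.053],0,0],[[0,0.003,0.053],0,0],[[0,0.003,0.053],0,0]]' 50
python3 inch.py '[[[0,0,0.002],0,0],[[0,0,0.002],0,0]]' ; python3 inch.py '[[[0,0,0.002],0,0],[[0,0,0.002],0,0]]'; python3 inch.py '[[[0,0,0.002],0,0],[[0,0,0.002],0,0]]' ; python3 inch.py '[[[0,0,0.002],0,0],[[0,0,0.002],0,0]]'
```

```text
time: 9.05
position: [0.4922, 0.2185, 0.0698]
tool_rot: [-3.139, -0.119, -0.001]
ft_force: [-0.1, 0.8, -2.9]
grip_width: 0.153
grip_force: 50.0
time: 9.25
position: [0.4921, 0.2183, 0.0678]
tool_rot: [3.139, 0.119, 0.001]
ft_force: [0.5, -0.7, -3.8]
grip_width: 0.152
grip_force: 50.0
time: 9.45
position: [0.4918, 0.2181, 0.0654]
tool_rot: [3.139, 0.119, -0.0]
ft_force: [-0.3, -0.8, -2.4]
grip_width: 0.149
grip_force: 50.0
time: 9.65
position: [0.4917, 0.2181, 0.0632]
tool_rot: [3.139, 0.119, -0.001]
ft_force: [0.5, 0.7, -3.1]
grip_width: 0.155
grip_force: 50.0
time: 9.85
position: [0.4917, 0.2181, 0.0612]
tool_rot: [3.139, 0.119, -0.001]
ft_force: [-0.1, -0.5, -2.7]
grip_width: 0.153
grip_force: 50.0
```

```bash
for i in 1; do python3 inch.py '[[[0,0,0.0015],0,0],[[0,0,0.0015],0,0]]' ; python3 inch.py '[[[0,0,0.0015],0,0],[[0,0,0.0015],0,0]]'; python3 inch.py '[[[0,0,0.0015],0,0],[[0,0,0.0015],0,0]]' ; done | grep -E "pos|ft_"
```

```text
position: [0.4918, 0.2181, 0.0598]
ft_force: [0.3, 0.2, -3.1]
position: [0.4918, 0.2182, 0.0583]
ft_force: [0.3, 0.5, -2.6]
position: [0.492, 0.2183, 0.057]
ft_force: [0.1, -0.1, -2.5]
```

```bash
(python3 inch.py '[[[0,0,0.0015],0,0],[[0,0,0.0015],0,0]]' ; python3 inch.py '[[[0,0,0.0015],0,0],[[0,0,0.0015],0,0]]') | grep -E "pos|ft_"
```

```text
position: [0.4921, 0.2183, 0.0569]
ft_force: [-4.0, -2.1, 6.7]
position: [0.4921, 0.2183, 0.0568]
ft_force: [-7.1, -4.0, 17.8]
```

```bash
(python3 inch.py '[[[0,0,0.0015],0,0],[[0,0,0.0015],0,0]]' ) | grep -E "pos|ft_"
```

```text
position: [0.4922, 0.2183, 0.0568]
ft_force: [-11.3, -7.2, 29.2]
```

```bash
(python3 inch.py '[[[0,0,-0.004],0,0],[[0,0,-0.006],0,0],[[0.005,0,-0.006],0,0],[[0.012,0,-0.006],0,0],[[0.020,0,-0.006],0,0],[[0.028,0,-0.006],0,0],[[0.034,0,-0.006],0,0],[[0.038,0,-0.006],0,0],[[0.038,0,-0.006],0,0],[[0.038,0,-0.006],0,0]]' ) | grep -E "pos|ft_|rot"
```

```text
position: [0.5295, 0.2212, 0.0583]
tool_rot: [3.139, 0.119, -0.001]
ft_force: [-0.1, -0.6, -3.7]
```

```bash
(python3 inch.py '[[[0,0,0.001],0,0],[[0,0,0.0015],0,0],[[0,0,0.002],0,0],[[0,0,0.002],0,0]]' ) | grep -E "pos|ft_|rot"
```

```text
position: [0.5296, 0.2211, 0.0569]
tool_rot: [3.139, 0.119, -0.0]
ft_force: [-1.1, -0.5, 2.1]
```

```bash
(python3 inch.py '[[[0,0,0],0,0.6],[[0,0,0],0,0.6],[[0,0,0],0,0.6],[[0,0,0],0,0.6],[[0,0,0],0,0.6],[[0,0,0],0,0.6],[[0,0,0],0,0.6],[[0,0,0],0,0.6],[[0,0,-0.01],0,0.6],[[0,0,-0.03],0,0.6],[[0,0,-0.05],0,0.6],[[0,0,-0.08],0,0.6],[[0,0,-0.1],0,0.6],[[0,0,-0.1],0,0.6]]' 20)
python3 - <<'E'
from h import *
c,im=snap("wrist","w7"); np.save("pics/w7.npy",im); st=ctrl.get_state(); np.savez("pics/s7.npz",p=st["position"],r=st["tool_rot"])
f=tray_feats(im); print(f)
O=np.array([.6068,.2277]);y=.0735; Q=np.array([[np.cos(y),np.sin(y)],[-np.sin(y),np.cos(y)]])
for ce,_ in f["dish"]: print("dish inc",Q@(plane(c,ce,.018+.017)[0][:2]-O))
for b in f["blue"]: print("blue inc",Q@(plane(c,b[0],.018+.05)[0][:2]-O),Q@(plane(c,b[0],.018+.036)[0][:2]-O))
E
```

```text
time: 13.85
position: [0.5319, 0.2224, 0.1605]
tool_rot: [-3.138, -0.119, -0.01]
ft_force: [0.6, 0.9, -0.2]
grip_width: 0.595
grip_force: 0.0
{'blue': [(array([320.5, 202. ]), array([320.9, 201.5]), [312, 175, 18, 55]), (array([320.5, 296. ]), array([320. , 295.9]), [292, 294, 58, 5])], 'dish': [((321.5064392089844, 133.55633544921875), 34.165401458740234), ((319.6311340332031, 248.0), 30.77781867980957)]}
dish inc [-2.17178547e-02  5.96031776e-05]
dish inc [-0.12543488  0.00132323]
blue inc [-0.07276364  0.00079198] [-0.07647699  0.00074692]
blue inc [-0.15541773  0.00048273] [-0.1636784   0.00042066]
```

Run:
```python
from h import *
O=np.array([.6068,.2277]);y=.0735; M=np.array([[np.cos(y),-np.sin(y)],[np.sin(y),np.cos(y)]])
p=O+M@[-.193,.0007]; print(p,rel([*p,.032],.0735))
```

```text
[0.41426968 0.21422538] (array([-0.1172, -0.0013,  0.126 ]), 0.0023)
```

```bash
(python3 inch.py '[[[-0.03,0,0],0,0.45],[[-0.06,-0.001,0],0,0.45],[[-0.09,-0.001,0],0,0.45],[[-0.117,-0.001,0],0,0.45],[[-0.117,-0.001,0],0,0.45],[[-0.117,-0.001,0.03],0,0.45],[[-0.117,-0.001,0.06],0,0.45],[[-0.117,-0.001,0.09],0,0.45],[[-0.117,-0.001,0.115],0,0.45],[[-0.117,-0.001,0.126],0,0.45],[[-0.117,-0.001,0.126],0,0.45],[[-0.117,-0.001,0.126],0,0.45]]')
python3 - <<'E'
from h import *
O=np.array([.6068,.2277]);y=.0735; Q=np.array([[np.cos(y),np.sin(y)],[-np.sin(y),np.cos(y)]])
print(Q@(ctrl.get_state()["position"][:2]-O))
E
```

```text
time: 15.1
position: [0.4137, 0.2136, 0.031]
tool_rot: [-3.139, -0.119, -0.001]
ft_force: [0.3, 0.9, -0.1]
grip_width: 0.451
grip_force: 0.0
[-1.93650894e-01  1.36339194e-04]
```

```bash
(python3 inch.py '[[[0.006,0,0],0,0.45],[[0.012,0,0],0,0.45],[[0.017,0,0],0,0.45],[[0.022,0,0],0,0.45],[[0.028,0,0],0,0.45],[[0.034,0,0],0,0.45],[[0.042,0,0],0,0.45],[[0.05,0,0],0,0.45]]';python3 inch.py '[[[0.008,0,0],0,0.45],[[0.016,0,0],0,0.45],[[0.024,0,0],0,0.45],[[0.032,0,0],0,0.45],[[0.038,0,0],0,0.45]]') | grep -E "pos|ft|grip_w"
```

```text
position: [0.4608, 0.2177, 0.0301]
ft_force: [-8.0, -0.1, 4.8]
grip_width: 0.452
position: [0.4993, 0.2207, 0.0301]
ft_force: [-9.1, 1.4, 6.2]
grip_width: 0.449
```

```bash
(python3 inch.py '[[[0.008,0,0],0,0.45],[[0.016,0,0],0,0.45],[[0.024,0,0],0,0.45],[[0.028,0,0],0,0.45],[[0.028,0,0],0,0.45]]'; python3 inch.py '[[[-0.004,0,0],0,0.45],[[-0.006,0,-0.006],0,0.45],[[-0.006,0,-0.016],0,0.45],[[-0.006,0,-0.017],0,0.45],[[-0.006,0,-0.017],0,0.45]]') | grep -E "pos|ft|grip_w"
python3 - <<'E'
from h import *
O=np.array([.6068,.2277]);y=.0735; Q=np.array([[np.cos(y),np.sin(y)],[-np.sin(y),np.cos(y)]])
print(Q@(ctrl.get_state()["position"][:2]-O))
c,im=snap("wrist","w8"); np.save("pics/w8.npy",im)
f=tray_feats(im); print(f)
for b in f["blue"]: print("blue inc top of tab",Q@(plane(c,b[0],.018+.036)[0][:2]-O))
E
```

```text
position: [0.5282, 0.2229, 0.03]
ft_force: [-3.8, 2.2, 0.9]
grip_width: 0.447
position: [0.5238, 0.2215, 0.0485]
ft_force: [0.4, 0.9, 0.0]
grip_width: 0.452
[-8.32409533e-02 -7.26825371e-05]
{'blue': [(array([319.5, 214.5]), array([319.9, 214.6]), [268, 211, 104, 8])], 'dish': [((317.7018127441406, 135.2418212890625), 55.08837890625)]}
blue inc top of tab [-0.06115004  0.00128647]
```

```bash
(python3 inch.py '[[[0.004,0,0.0015],0,0.45],[[0.008,0,0.0015],0,0.45],[[0.013,0,0.0015],0,0.45],[[0.02,0,0.0015],0,0.45],[[0.028,0,0.0015],0,0.45],[[0.035,0,0.0015],0,0.45]]';python3 inch.py '[[[0.006,0,0],0,0.45],[[0.012,0,0],0,0.45],[[0.016,0,0],0,0.45],[[0.020,0,0],0,0.45],[[0.020,0,0],0,0.45]]') | grep -E "pos|ft|grip_w"
```

```text
position: [0.5543, 0.225, 0.0454]
ft_force: [-8.9, -0.6, 7.3]
grip_width: 0.45
position: [0.5752, 0.2266, 0.0453]
ft_force: [-6.1, 0.1, 3.4]
grip_width: 0.448
```

```bash
(python3 inch.py '[[[0.004,0,-0.001],0,0.45],[[0.008,0,-0.001],0,0.45],[[0.010,0,-0.001],0,0.45],[[0.010,0,-0.001],0,0.45]]';python3 inch.py '[[[0.003,0,0],0,0.45],[[0.005,0,0],0,0.45],[[0.005,0,0],0,0.45]]') | grep -E "pos|ft|grip_w"
python3 - <<'E'
from h import *
O=np.array([.6068,.2277]);y=.0735; Q=np.array([[np.cos(y),np.sin(y)],[-np.sin(y),np.cos(y)]])
print(Q@(ctrl.get_state()["position"][:2]-O))
c,im=snap("wrist","w9"); np.save("pics/w9.npy",im)
f=tray_feats(im); print(f)
for b in f["blue"]: print("blue inc top of tab",Q@(plane(c,b[0],.018+.036)[0][:2]-O))
E
```

```text
position: [0.5878, 0.2266, 0.0465]
ft_force: [-1.3, 1.2, -1.5]
grip_width: 0.452
position: [0.5931, 0.2265, 0.0473]
ft_force: [-1.7, -0.6, 1.0]
grip_width: 0.447
[-0.01376204 -0.00022429]
{'blue': [], 'dish': []}
```

```bash
(python3 inch.py '[[[0.002,0,0],0,0.45],[[0.002,0,0],0,0.45]]';python3 inch.py '[[[0.002,0,0],0,0.45],[[0.002,0,0],0,0.45]]';python3 inch.py '[[[0.002,0,0],0,0.45],[[0.002,0,0],0,0.45]]') | grep -E "pos|ft"
```

```text
position: [0.5929, 0.2264, 0.0472]
ft_force: [-8.3, -2.5, 5.7]
position: [0.5927, 0.2263, 0.0472]
ft_force: [-15.0, -4.6, 9.3]
position: [0.5925, 0.2262, 0.0471]
ft_force: [-20.6, -7.1, 14.5]
```

```bash
(python3 inch.py '[[[-0.006,0,0],0,0.45],[[-0.012,0,0],0,0.45],[[-0.02,0,0],0,0.45],[[-0.04,0,0],0,0.45],[[-0.07,0,0],0,0.45],[[-0.1,0,-0.01],0,0.3],[[-0.12,0,-0.04],0,0.2],[[-0.12,0,-0.08],0,0.1],[[-0.12,0,-0.08],0,0],[[-0.12,0,-0.08],0,0]]') | grep -E "pos|ft"
python3 - <<'E'
from h import *
O=np.array([.6068,.2277]);y=.0735; Q=np.array([[np.cos(y),np.sin(y)],[-np.sin(y),np.cos(y)]])
c,im=snap("wrist","w10"); np.save("pics/w10.npy",im)
f=tray_feats(im); print(f)
for b in f["blue"]: print("blue inc top of tab",Q@(plane(c,b[0],.018+.036)[0][:2]-O))
print(ctrl.get_state()["time"])
E
```

```text
position: [0.48, 0.2183, 0.1283]
ft_force: [-0.1, -0.1, -1.1]
{'blue': [(array([317.5,  18.5]), array([317.9,  18.6]), [278, 18, 80, 2])], 'dish': []}
blue inc top of tab [0.00109868 0.00272985]
20.95
```

View pics/w10.png

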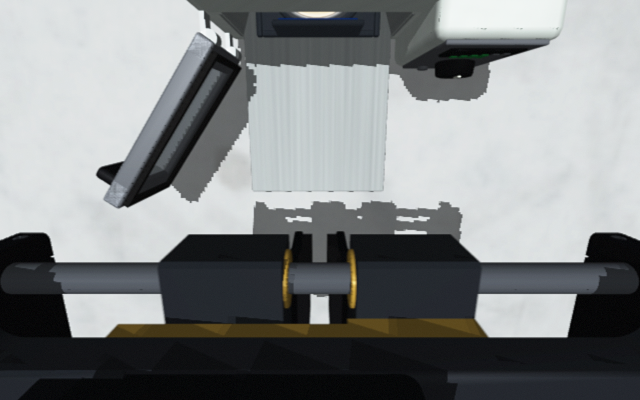

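The slot mouth shows the tray's tail at the slot face, with the blue tab at (317,18), and the shelf empty. The door stands at left from about (210,40) to its free edge near (118,200), with its pull at (105,172).

```bash
cat >> h.py <<'E'
O=np.array([.6068,.2277]);YAW=.0735; Q=np.array([[np.cos(YAW),np.sin(YAW)],[-np.sin(YAW),np.cos(YAW)]])
def inc(p): return Q@(np.asarray(p)[:2]-O)
def wld(p): return O+Q.T@np.asarray(p)
E
python3 - <<'E'
from h import *
c=cam("wrist")
for n,px,z in(("shelf FL",(251,190),.018),("shelf FR",(383,190),.018),("edge end a",(106,200),.087),("edge end b",(128,206),.087),("door in-mid",(240,66),.087),("hinge-top L",(196,37),.087),("pull",(100,172),.075)):
    print(n,inc(plane(c,px,z)[0]).round(4))
H=np.array([-.014,.062])
for th in(1.9,2.0,2.1,2.2,2.3):
    d=np.array([-np.sin(th),-np.cos(th)]); e=H+.12*d
    print(th,proj(c,[[*wld(e),.087],[*wld(H),.087]]).round(0).tolist())
print(inc(ctrl.get_state()["position"]))
E
```

```text
shelf FL [-0.1204  0.0577]
shelf FR [-0.1202 -0.052 ]
edge end a [-0.1109  0.1341]
edge end b [-0.1148  0.1209]
door in-mid [-0.0326  0.0459]
hinge-top L [-0.0177  0.0693]
pull [-0.0954  0.1428]
1.9 [[163.0, 225.0], [209.0, 30.0]]
2.0 [[144.0, 219.0], [209.0, 30.0]]
2.1 [[126.0, 210.0], [209.0, 30.0]]
2.2 [[108.0, 200.0], [209.0, 30.0]]
2.3 [[91.0, 188.0], [209.0, 30.0]]
[-0.12801738 -0.00040133]
```

Run:
```python
from h import *
H=np.array([-.014,.062])+[-.001,.0015]
def P(th,rho,r=.085): return wld(H+r*np.array([-np.sin(th),-np.cos(th)])+(.006+rho)*np.array([-np.cos(th),np.sin(th)]))
s=ctrl.get_state(); p0=P(2.135,.055); print("start",p0,np.hypot(*p0),rel([*p0,.055],.0735))
A=R.from_rotvec(s["tool_rot"]).as_matrix()
for th in np.linspace(2.1,0,13): print(round(th,3),(A.T@np.r_[P(th,.016)-p0,0])[:2].round(3),P(th,.016).round(3))
```

```text
start [0.54095337 0.3837851 ] 0.6632658242729641 (array([ 0.074 , -0.1608,  0.072 ]), 0.0018)
2.1 [-0.023  0.035] [0.521 0.347]
1.925 [-0.033  0.047] [0.512 0.335]
1.75 [-0.041  0.06 ] [0.505 0.321]
1.575 [-0.046  0.075] [0.501 0.306]
1.4 [-0.048  0.09 ] [0.499 0.291]
1.225 [-0.048  0.105] [0.501 0.275]
1.05 [-0.046  0.12 ] [0.504 0.261]
0.875 [-0.04   0.135] [0.511 0.247]
0.7 [-0.033  0.148] [0.52  0.234]
0.525 [-0.023  0.159] [0.53  0.223]
0.35 [-0.011  0.169] [0.543 0.214]
0.175 [0.002 0.177] [0.557 0.208]
0.0 [0.017 0.182] [0.571 0.204]
```

```bash
(python3 inch.py '[[[0.02,-0.04,0],0,0],[[0.04,-0.08,0],0,0],[[0.06,-0.12,0],0,0],[[0.074,-0.161,0],0,0],[[0.074,-0.161,0],0,0],[[0.074,-0.161,0.03],0,0],[[0.074,-0.161,0.06],0,0],[[0.074,-0.161,0.072],0,0],[[0.074,-0.161,0.072],0,0],[[0.074,-0.161,0.072],0,0]]';
python3 inch.py '[[[-0.01,0.015,0],0,0],[[-0.017,0.025,0],0,0],[[-0.023,0.035,0],0,0],[[-0.033,0.047,0],0,0],[[-0.041,0.06,0],0,0],[[-0.046,0.075,0],0,0],[[-0.048,0.09,0],0,0],[[-0.048,0.105,0],0,0],[[-0.046,0.12,0],0,0],[[-0.04,0.135,0],0,0]]') | grep -E "pos|ft"
python3 - <<'E'
from h import *
c,im=snap("wrist","w11"); snap("top","t3")
E
```

```text
position: [0.5407, 0.3844, 0.0554]
ft_force: [0.4, 0.5, -0.6]
position: [0.5109, 0.2457, 0.0552]
ft_force: [-0.0, 0.8, 0.7]
```

```bash
(python3 inch.py '[[[0.007,0.013,0],0,0],[[0.017,0.024,0],0,0],[[0.029,0.034,0],0,0],[[0.042,0.042,0],0,0],[[0.05,0.045,0],0,0],[[0.057,0.047,0],0,0],[[0.057,0.047,0],0,0]]'; python3 inch.py '[[[0.003,0,0],0,0],[[0.003,0,0],0,0]]'; python3 inch.py '[[[0.003,0,0],0,0],[[0.003,0,0],0,0]]';python3 inch.py '[[[0.002,0,0],0,0],[[0.002,0,0],0,0]]') | grep -E "pos|ft"
```

```text
position: [0.5724, 0.2039, 0.0549]
ft_force: [0.8, -0.2, 0.1]
position: [0.5741, 0.2049, 0.055]
ft_force: [0.7, -0.1, -0.0]
position: [0.5757, 0.205, 0.0548]
ft_force: [-4.5, -0.8, 2.2]
position: [0.5757, 0.2049, 0.0548]
ft_force: [-10.5, -1.1, 6.5]
```

```bash
(python3 inch.py '[[[-0.005,0,0],0,0],[[-0.015,0,0],0,0],[[-0.03,0,0],0,0],[[-0.06,0,0],0,0],[[-0.08,0,-0.03],0,0],[[-0.1,0,-0.07],0,0],[[-0.1,0,-0.1],0,0],[[-0.1,0,-0.1],0,0],[[-0.1,0,-0.1],0,0]]') | grep -E "time|pos|ft"
python3 - <<'E'
from h import *
c,im=snap("wrist","w12"); np.save("pics/w12.npy",im)
g=cv2.cvtColor(im,cv2.COLOR_RGB2GRAY).astype(int)
H=np.array([-.015,.0635])
for th in(0,.06,.15):
    d=np.array([-np.sin(th),-np.cos(th)]);n=np.array([-np.cos(th),np.sin(th)])
    q=[H+r*d+t*n for r in(.02,.06,.1) for t in(.006,-.006)]
    print(th,proj(c,[[*wld(x),.087] for x in q]).round(1).tolist())
for r in(.02,.06,.1):
    u,v=proj(c,[[*wld(H+[-.006,-r]),.087]])[0]; u=int(u);v=int(v); print(r,u,v-25,g[max(v-25,0):v+30,u].tolist())
E
```

```text
time: 25.25
position: [0.48, 0.197, 0.1556]
ft_force: [0.3, -1.0, -0.8]
0 [[220.0, 51.3], [218.6, 30.7], [282.8, 51.5], [282.3, 30.8], [345.6, 51.6], [346.0, 31.0]]
0.06 [[219.5, 53.3], [219.3, 32.8], [282.2, 57.5], [282.9, 37.1], [344.5, 61.7], [346.1, 41.4]]
0.15 [[218.6, 56.3], [220.0, 36.0], [280.7, 66.4], [283.0, 46.4], [342.0, 76.4], [345.1, 56.7]]
0.02 220 26 [48, 26, 13, 11, 15, 23, 27, 60, 102, 127, 135, 136, 136, 135, 133, 133, 134, 132, 133, 130, 131, 130, 131, 129, 112, 89, 63, 38, 29, 30, 28, 29, 31, 29, 28, 30, 30, 29, 25, 39, 128, 197, 205, 204, 204, 203, 203, 203, 203, 203, 203, 204, 203, 204, 205]
0.06 282 26 [48, 19, 17, 16, 19, 20, 27, 67, 105, 126, 134, 135, 134, 134, 133, 132, 133, 131, 130, 131, 131, 129, 129, 128, 111, 85, 62, 36, 29, 44, 64, 66, 66, 54, 47, 46, 44, 39, 34, 31, 56, 71, 73, 74, 74, 73, 74, 74, 74, 72, 74, 73, 74, 72, 74]
0.1 345 26 [35, 20, 20, 24, 22, 21, 27, 69, 105, 125, 133, 132, 132, 132, 132, 133, 130, 130, 129, 131, 128, 128, 127, 126, 105, 81, 61, 36, 28, 29, 28, 27, 29, 28, 30, 28, 29, 27, 28, 29, 58, 73, 76, 76, 76, 75, 76, 76, 74, 77, 77, 76, 77, 77, 76]
```

The door's top face lies at rows 33–52 at all three radii, as predicted for 0 rad, so the door is shut and the hand is clear. Handing in.

```bash
python3 -c "
from bench import ctrl
print(ctrl.get_state()['ft_force']); print(ctrl.close_job())"
```

```text
[-0.21223312 -0.7865987   0.06418551]
the job is handed in; nothing more can be done
None
```

I set the tray on the shelf, let go, pushed it home, shut the door and handed the job in at about 25 s; the last images show the tray home and the door shut, but I didn't re-check the dishes once they were inside or the bystanders at the end, and no verdict was returned.

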